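Lock the castle nut of a finds press

TASK

Tighten the castle nut of the flattening press clockwise by pushing its spokes until it bears firmly, then turn it a little further until the first pair of slots lines up with the cross hole in the spindle. Then take the red-handled locking pin from its rest and push it right through slot, spindle and opposite slot until its handle is against the nut, and let go of it. Leave the bottle, jars, brush and spatula where they are.

Things in the scene. Friction and masses are not known exactly. Their poses are not given: they have to be found in the camera images.
- press: Fixed flattening press: a 170 x 210 mm stack of boards 65 mm high, on it a 120 mm metal disc up to z = 88 mm (with washer). Origin: centre of its underside on the table, on the spindle axis, z up.
- nut: Round brass castle nut, 92 mm across, on the vertical spindle; clockwise from above tightens, it only turns. Origin: centre of its underside, 88 mm above the table, z up. Solid for 41 mm above the origin; then a crown of six teeth up to 61 mm, from 24 to 46 mm off the axis.
- spoke (a point): On one of the nut's three spokes (all alike), 85 mm from the axis. Spokes: level steel bars 14 mm thick, 14 mm above the nut's origin, at 0, 120 and 240 degrees (counter-clockwise from above) from the nut's x axis; each runs from the nut to a 22 mm black ball centred 118 mm from the axis. This one is at 0 degrees.
- crown (a point): On the nut's axis, 49 mm above its origin, at the height of the cross hole's axis. Six radial slots part the teeth, 17 mm wide, open above, floor 41 mm above the nut's origin. They form three straight channels across the nut: along the nut's y axis and at 60 degrees either way from it.
- seat (a point): Centre of the nut's seat on the press, z = 88 mm. The loose nut needs 0.85 N m and stays where left (felt on a spoke: 6 to 10 N). At a hidden angle, 7 to 96 degrees from its start, it bears: torque jumps to 1.35 N m, then rises 0.2 N m per rad (felt: 11 to 18 N). The next slot lines up 16 to 47 degrees after that; at 57 it is solid. A slot in line while the nut is loose does not count.
- spindle: Fixed upright steel spindle, 44 mm thick, through the nut, top at z = 165 mm with a red line along the hole's direction. Origin: on its axis at table height, z up. Cross hole right through it along its y axis: 17 mm wide, from z = 129 to 147 mm (the slots' floor is also at 129 mm), alike from both ends.
- pin: Loose locking pin, 155 mm long, 0.14 kg: a red cylindrical handle 30 mm thick and 40 mm long, and a steel shank 12 mm thick that sticks 115 mm out of the handle, the last 7 mm tapered to 6 mm. Origin: centre of the handle, on the pin's axis. The shank points along the pin's -y. It starts level on the rest, its axis 50 mm above the table, handle end free.
- pin_tip (a point): The tip of the pin's shank, 135 mm from the centre of its handle. With the handle against the nut the tip is 69 mm from the spindle's axis, beyond the nut.
- pin_rest: Fixed rest for the pin: grey-blue plate 8 mm thick with two grey notched blocks, 50 mm wide, 55 mm high, that carry the shank 45 and 115 mm from the handle's centre. The plate begins 15 mm from the handle's centre, under the shank. Origin: on the table below the starting place of the handle's centre; the shank lies along its -y.
- bottle: White bottle with red cap, 68 mm thick, 160 mm high. Bystander, origin under its centre.
- jar: Glass jar with purple lid, 70 mm thick, 100 mm high. Bystander, origin under its centre.
- small_jar: Small jar with black lid, 52 mm thick, 70 mm high. Bystander, origin under its centre.
- brush: Wooden brush 180 mm long, lying. Bystander.
- spatula: Spatula 190 mm long, lying. Bystander.
Things that resemble listed ones, but are neither listed nor needed, are in the scene too. Of the things like the pin, leave any that is pink or yellow; of the rest the larger one is meant.

How it is judged:
On the way, in this order (a step that is already met when the one before it is completed fails the run):
1. The nut is tightened until it bears on its seat, with the pin not yet in it (contact force between nut and spindle above 10 N and not (horizontal distance between pin_tip and spindle below 0.046 m)), for 0.1 s.
2. The nut, still bearing, is turned on until a slot is in line with the cross hole (within 5.7 degrees), with the pin not yet in it (all of step 1 and (angle between the y axis of nut and the y axis of spindle, either way round below 0.1 rad or angle between the y axis of nut and the y axis of spindle, either way round between 0.947 and 1.147 rad)), for 0.2 s.
At the end, for the whole second after the job is handed in: The nut bears (over 10 N at its seat), a slot in line with the cross hole within 5.7 degrees; the pin lies level through slot, hole and opposite slot, its handle within about 8 mm of the nut (handle centre within 75 mm, tip at least 60 mm from the spindle axis), at rest and released (contact force between nut and spindle above 10 N and (angle between the y axis of nut and the y axis of spindle, either way round below 0.1 rad or angle between the y axis of nut and the y axis of spindle, either way round between 0.947 and 1.147 rad) and horizontal distance between pin_tip and spindle above 0.06 m and horizontal distance between pin and spindle below 0.075 m and angle between the y axis of pin and the y axis of spindle, either way round below 0.15 rad and height (world z) of pin between 0.125 and 0.147 m and height (world z) of pin_tip between 0.125 and 0.147 m and linear speed of pin below 0.02 m/s); the robot touches nothing.
It fails at once if The bottle is moved by more than 40 mm (distance of bottle from where it was at the start of the episode above 0.04 m).
It fails at once if The jar is moved by more than 40 mm (distance of jar from where it was at the start of the episode above 0.04 m).
It fails at once if The small jar is moved by more than 40 mm (distance of small_jar from where it was at the start of the episode above 0.04 m).
It fails at once if The brush is moved by more than 40 mm (distance of brush from where it was at the start of the episode above 0.04 m).
It fails at once if The spatula is moved by more than 40 mm (distance of spatula from where it was at the start of the episode above 0.04 m).
It also fails if it takes over 72 s, if anything falls off the work surface, if the arm or the gripper's body presses on something with over 40 N, if the wrist force passes 120 N, or if a joint passes its speed limit or range.

ROBOT

A 6-joint arm with a two-finger parallel gripper is mounted at the origin on the work surface. World frame = base frame: x ahead of the robot, y to its left, z up, the work surface at z = 0. Lengths are in m, angles in rad, forces in N, time in s.
With the tool pointing down it reaches from about 0.3 to 0.775 m from the base axis. Payload 14.6 kg.
Tool frame: the origin (TCP) lies at the very end of the fingers, on their centre line; the grasp point (between the pads) lies ctrl.grasp_offset behind it (ctrl.grasp_offset is the distance from the TCP to the grasp point, in m); z points along the fingers, y is the line along which they close (so a half turn about z gives the same grasp; the last joint's range is limited). The gripper opens to 94 mm and grips with 3 to 60 N. Pads are 16 mm wide; open, the fingers measure 119 mm over their backs; the gripper's body (75 mm by 177 mm) begins 78 mm behind the grasp point.
Start: joints at [1.225, 0.3, 1.521, -0, 1.321, -0.067], TCP at [0.151, 0.529, 0.205] pointing down, gripper open.
Joint ranges: [-3.03, 3.03], [-0.79, 2.21], [0.23, 2.52], [-1.04, 4.18], [0, 3.07], [-2.55, 2.55]. Speed limits (rad/s): [2.22, 2.22, 2.57, 3.14, 3.14, 3.14].

INTERFACE

Orientations are given as a rotation vector (axis times angle).
In Python, from plant import ctrl gives the robot as it stands.
- The arm moves only by the shell command python3 -m pendant 'ROWS' [OPENING] [FORCE]. ROWS is JSON, a list of rows, each a list of 2 entries, a list of its own where there are three numbers: the shift along the tool's x, y, z in units of 30 mm (1.0 is 30 mm), then the turn about the tool's z in degrees. A call has 1 to 12 rows; each row shifts and turns the commanded pose from where the row before left it, along the tool's axes as they then stand; what a row does not reach is not made up. A row lasts 1/10 s, in which the tool goes at most 50 mm and 8.59 degrees, less where a joint would pass 70% of its speed; a pose out of reach is approached as far as the arm can. A call is refused whole if a number of a shift passes 1 or a number of a turn 8.59, either way. A call with a gripper value outside its range is refused whole. OPENING is the finger opening in mm, from 0 to 94, set as the call begins (- or left out, the last holds). The fingers move at their own pace and stop on an object; FORCE is the grip in N (left out, the last holds). Time passes only in rows, so rows that do not move let the fingers close. It gives the time, the measured TCP pose, the force, the opening and the grip force at its end, in the units of the state.
- ctrl.read_state(): the state, without advancing time (a new reading comes with each control period).
- ctrl.capture(name): name is "side" or "top" or "wrist"; returns the picture (384x512x3 uint8, red, green, blue); there is no depth.
- ctrl.camera_info(name): a dict with "fov_y" (degrees; the focal length in pixels is half the picture's height over the tangent of half this angle, whatever the lens; pixels are square), "cx", "cy" (the principal point, pixels), "k1" (the pictures are not rectified: a ray, as slopes to the right and down, at radius r is drawn at 1 + k1 r^2 times it, then the intrinsics apply), "cam_to_world" (4x4, takes a point from camera to world coordinates). Camera axes: x right, y down, z forward; pixel columns grow to the right and rows downward; lengths in m; the calibration is good to about 2 mm. A picture is of the moment at which its call begins: read the wrist's pose just before it. camera_info takes no time and is no camera call; for the wrist camera it gives the pose at the moment of the call.
- ctrl.job_done(): hands the job in; it is judged then, once.
The state is a dict: "clock": time; "joint_positions": joint angles; "joint_vel": joint speeds; "joint_efforts": joint torques, N m; "tool_pos": TCP position; "tcp_rot": TCP orientation; "force": force on the tool from outside, world axes, zero at the start; "moment": the same for the moment, N m; "grip_width": finger opening in m; "gripper_force": force on a finger pad.
Only numpy, scipy, OpenCV 4.12 (cv2) and the standard library are available. Lean on these libraries where they do the work, as an engineer would, in place of code of your own. Each camera call takes 0.05 s, during which the arm holds its last target. There are 200 camera calls.

## Working session

There is one attempt and no reset: what is moved stays moved. The work goes in short steps, Python scripts to look and compute and a shell command to move; the robot and the scene stay as the last step left them, time stands still between calls to the robot, and variables do not carry over. Pictures are saved under pics/ and viewed, at most 10 in all, crops included, and the job is handed in when it is done.

```bash
mkdir -p pics; ls
cat > h.py <<'E'
import numpy as np, cv2
from plant import ctrl
def cap(name, fn=None):
    info=ctrl.camera_info(name); im=ctrl.capture(name)
    if fn: cv2.imwrite('pics/'+fn, im[:,:,::-1])
    return im,info
def ray(info,u,v):
    f=192/np.tan(np.radians(info['fov_y'])/2)
    d=np.array([(u-info['cx'])/f,(v-info['cy'])/f]); p=d.copy()
    for _ in range(30): p=d/(1+info['k1']*(p@p))
    T=np.array(info['cam_to_world']); w=T[:3,:3]@np.array([p[0],p[1],1]); return T[:3,3],w/np.linalg.norm(w)
def onz(info,u,v,z):
    o,d=ray(info,u,v); return o+d*(z-o[2])/d[2]
def proj(info,P):
    f=192/np.tan(np.radians(info['fov_y'])/2)
    T=np.array(info['cam_to_world']); c=T[:3,:3].T@(np.array(P)-T[:3,3]); s=c[:2]/c[2]; s=s*(1+info['k1']*(s@s)); return s*f+[info['cx'],info['cy']]
E
python3 - <<'E'
from h import *
np.set_printoptions(precision=3,suppress=True)
for n in ['top','side']:
    im,i=cap(n,n+'0.png'); print(n,i)
print(ctrl.read_state(), ctrl.grasp_offset)
E
```

```text
pics
top {'fov_y': 53.26999912896554, 'cx': 255.4031869322913, 'cy': 195.3386203623822, 'k1': 0.0319447887593969, 'cam_to_world': array([[-0.017, -0.99 ,  0.142,  0.426],
       [-1.   ,  0.017, -0.   ,  0.039],
       [-0.002, -0.142, -0.99 ,  1.017],
       [ 0.   ,  0.   ,  0.   ,  1.   ]])}
side {'fov_y': 54.087116545983385, 'cx': 252.3573016278416, 'cy': 193.1993670650329, 'k1': 0.0036779109484311756, 'cam_to_world': array([[-0.958, -0.165,  0.236,  0.317],
       [-0.287,  0.586, -0.758,  0.79 ],
       [-0.013, -0.793, -0.609,  0.711],
       [ 0.   ,  0.   ,  0.   ,  1.   ]])}
{'clock': 0.1, 'joint_positions': array([ 1.225,  0.3  ,  1.522, -0.   ,  1.321, -0.067]), 'joint_vel': array([ 0.001, -0.002, -0.001, -0.   ,  0.   ,  0.001]), 'joint_efforts': array([  0.001, -53.264, -35.328,   0.071,   0.024,  -0.   ]), 'tool_pos': array([0.151, 0.529, 0.205]), 'tcp_rot': array([-0.436, -3.111,  0.002]), 'force': array([-0.192,  0.82 , -0.15 ]), 'moment': array([-0.025,  0.05 , -0.016]), 'gripper_force': 0.0, 'grip_width': 0.09366721742458056} 0.0188
```

View pics/top0.png

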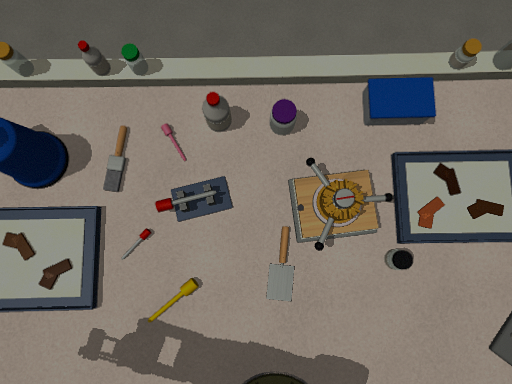

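View pics/side0.png

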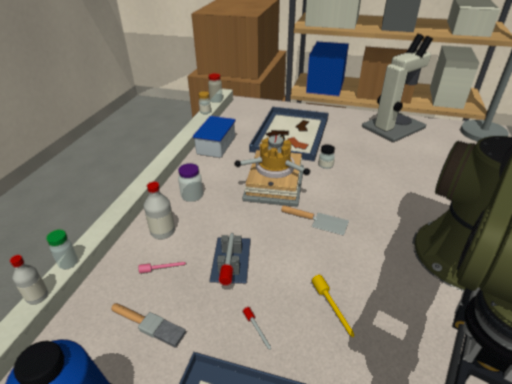

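The top view shows the press at about (343,200), with spoke balls at (311,162), (388,198) and (320,246). The red-handled pin is at (165,205), its shank pointing right towards −y. A smaller red pin at (145,234) is the decoy. Next: masks and rays for exact positions.

```bash
cat > m.py <<'E'
from h import *
def nut(im,info,C,z=0.102):
    # black balls near 118 mm from the axis
    g=im.max(axis=2); m=(g<45).astype(np.uint8)
    n,l,s,c=cv2.connectedComponentsWithStats(m)
    out=[]
    for k in range(1,n):
        if 15<s[k,4]<400:
            p=onz(info,*c[k],z); r=np.hypot(*(p[:2]-C))
            if abs(r-.118)<.02: out.append((s[k,4],r,np.degrees(np.arctan2(p[1]-C[1],p[0]-C[0])),c[k].round(1)))
    return out
E
python3 - <<'E'
from m import *
np.set_printoptions(precision=4,suppress=True)
im=cv2.imread('pics/top0.png')[:,:,::-1]; i=ctrl.camera_info('top')
hsv=cv2.cvtColor(im.copy(),cv2.COLOR_RGB2HSV)
B=[onz(i,*p,.102)[:2] for p in [(311,162),(388,198),(320,246)]]
C=np.mean(B,axis=0); print('balls',B,C,[np.hypot(*(b-C)) for b in B])
for r in nut(im,i,C): print(r)
red=((hsv[...,0]<8)|(hsv[...,0]>172))&(hsv[...,1]>170)&(hsv[...,2]>90)
n,l,s,c=cv2.connectedComponentsWithStats(red.astype(np.uint8))
for k in range(1,n):
    if s[k,4]>5: print('red',s[k],c[k],onz(i,*c[k],.05), onz(i,*c[k],.165))
for name,(x0,y0,w) in {'a':(285,140,115),'b':(145,165,100)}.items():
    cv2.imwrite(f'pics/c{name}.png',cv2.resize(im[y0:y0+w*3//4+ (35 if name=='a' else 0),x0:x0+w,::-1],None,fx=5,fy=5,interpolation=cv2.INTER_CUBIC))
a=cv2.imread('pics/ca.png');b=cv2.imread('pics/cb.png')
b=cv2.resize(b,(225,169)); a=a[:600]; o=np.zeros((600,800,3),np.uint8); o[:a.shape[0],:a.shape[1]]=a[:600,:575]; o[:169,575:800]=b
cv2.imwrite('pics/c1.png',o)
E
```

```text
balls [array([ 0.637, -0.099]), array([ 0.5452, -0.2802]), array([ 0.4333, -0.1126])] [ 0.5385 -0.1639] [np.float64(0.11799426670668584), np.float64(0.1164600638564828), np.float64(0.11702576179573637)]
(np.int32(357), np.float64(0.13279190524628742), np.float64(-90.21438831078311), array([395.1, 200.8]))
(np.int32(51), np.float64(0.12099127789092023), np.float64(33.94379852449082), array([309.9, 161.3]))
(np.int32(57), np.float64(0.11755953211802561), np.float64(152.5288839611962), array([318.8, 245.6]))
red [78 41  9  8 55] [81.6909 44.3818] [0.9806 0.4964 0.05  ] [0.9147 0.4419 0.165 ]
red [207  92  12  12 118] [212.3136  97.661 ] [0.8273 0.1478 0.05  ] [0.7796 0.1348 0.165 ]
red [337 196  17   3  19] [345.1579 197.1053] [ 0.5561 -0.1902  0.05  ] [ 0.5406 -0.163   0.165 ]
red [156 198  16  12 133] [163.3158 204.2256] [0.5457 0.2726 0.05  ] [0.5314 0.2448 0.165 ]
red [140 229  10  10  50] [144.18 233.66] [0.4721 0.3191 0.05  ] [0.4665 0.2857 0.165 ]
```

View pics/c1.png

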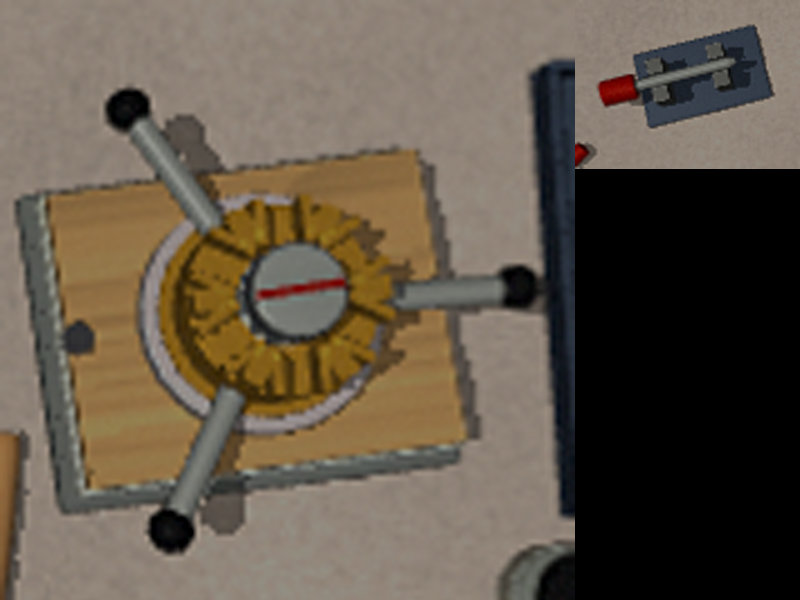

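```bash
cat >> h.py <<'E'
from scipy.spatial.transform import Rotation as Ro
def togo(x,y,z,yaw):
    "total shift (units, present tool axes) and turn to reach TCP x,y,z with tool y at yaw deg"
    s=ctrl.read_state(); R=Ro.from_rotvec(s['tcp_rot']).as_matrix()
    d=R.T@(np.array([x,y,z])-s['tool_pos'])/0.03; a=np.degrees(np.arctan2(R[1,1],R[0,1]))
    t=(a-yaw+180)%360-180
    print('units',d.round(2),'turn cw',round(t,1),'yaw',round(a,1),'t',s['clock'],'F',s['force'].round(1))
E
python3 - <<'E'
from m import *
i=ctrl.camera_info('top'); np.set_printoptions(precision=4,suppress=True)
C=np.array([.5395,-.1635])
for n,p,z in [('b33',(309.9,161.3),.102),('b153',(318.8,245.6),.102),('b273',(388.3,197.5),.102)]:
    q=onz(i,*p,z)[:2]-C; print(n,np.hypot(*q),np.degrees(np.arctan2(q[1],q[0])))
a=onz(i,336.6,199.2,.165);b=onz(i,354,196.6,.165); q=a-b; print('line',np.degrees(np.arctan2(q[1],q[0])),(a+b)/2)
h=onz(i,163.5,204.6,.05); t=onz(i,215.2,192.6,.05); q=h-t; print('pin',h,t,np.hypot(*q[:2]),np.degrees(np.arctan2(q[1],q[0])))
u=lambda d:np.array([np.cos(np.radians(d)),np.sin(np.radians(d))])
P=C+.085*u(153)-.037*u(63); print(P); togo(*P,.205,63); togo(*P,.083,63)
E
```

```text
b33 0.11988946173319258 34.063156890490816
b153 0.11809709984134144 152.95228189629663
b273 0.11768012602009749 -86.65405283920109
line 97.59963844340254 [ 0.5388 -0.1632  0.165 ]
pin [0.5447 0.2721 0.05  ] [0.5733 0.1408 0.05  ] 0.13435606261966582 102.29681423869583
[ 0.447  -0.1579]
units [-15.77 -19.28   0.02] turn cw 11.0 yaw 74.0 t 0.1 F [-0.2  0.8 -0.2]
units [-15.77 -19.28   4.08] turn cw 11.0 yaw 74.0 t 0.1 F [-0.2  0.8 -0.2]
```

```bash
python3 -m pendant '[[[-0.79,-0.96,0],0],[[-0.79,-0.96,0],0],[[-0.79,-0.96,0],0],[[-0.79,-0.96,0],0],[[-0.79,-0.96,0],0],[[-0.79,-0.96,0],0],[[-0.79,-0.96,0],0],[[-0.79,-0.96,0],0],[[-0.79,-0.96,0],0],[[-0.79,-0.96,0],0]]' 0 20
python3 -m pendant '[[[-0.79,-0.96,0],0],[[-0.79,-0.96,0],0],[[-0.79,-0.96,0],0],[[-0.79,-0.96,0],0],[[-0.79,-0.96,0],0],[[-0.79,-0.96,0],0],[[-0.79,-0.96,0],0],[[-0.79,-0.96,0],0],[[-0.79,-0.96,0],0],[[-0.79,-0.96,0],0],[[0,0,0],5.5],[[0,0,0],5.5]]' 0 20
python3 -c "
from h import *
togo(.447,-.1579,.083,63)
cap('wrist','w1.png')"
```

```text
clock: 1.1
tool_pos: [0.3001, 0.1852, 0.2054]
tcp_rot: [0.436, 3.111, 0.0]
force: [0.7, -0.1, 0.2]
grip_width: 0.0175
gripper_force: 0.0
clock: 2.3
tool_pos: [0.4484, -0.1563, 0.2048]
tcp_rot: [-0.74, -3.052, -0.0]
force: [0.7, -0.1, 0.6]
grip_width: 0.0005
gripper_force: 0.0
units [ 0.01 -0.07  4.06] turn cw -0.3 yaw 62.7 t 2.3 F [ 0.7 -0.1  0.6]
```

View pics/w1.png

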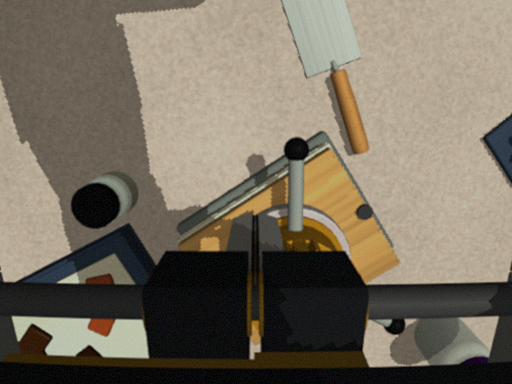

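Wrist view: the spoke ball is at (296,149), on the tool's +y side of the closed fingers (column 256), so the fingers are on the correct side to push. Descending and approaching.

```bash
python3 -m pendant '[[[0,0,0.8],0],[[0,0,0.8],0],[[0,0,0.8],0],[[0,0,0.8],0],[[0,0,0.8],0],[[0,0.25,0.06],0],[[0,0.2,0],0],[[0,0,0],0]]'
python3 -m pendant '[[[0,0.1,0],0],[[0.026,0.15,0],3],[[0.026,0.15,0],3],[[0.026,0.15,0],3],[[0,0,0],0]]'
python3 -c "
from h import *
s=ctrl.read_state();togo(.5393,-.1634,.083,63);print(s['moment'])"
```

```text
clock: 3.15
tool_pos: [0.4556, -0.1428, 0.0849]
tcp_rot: [0.73, 3.054, -0.0]
force: [1.2, 0.2, 0.2]
grip_width: 0.0007
gripper_force: 0.0
clock: 3.65
tool_pos: [0.4608, -0.1282, 0.0847]
tcp_rot: [0.972, 2.987, -0.002]
force: [-3.2, -2.7, 3.2]
grip_width: 0.0002
gripper_force: 2.3
units [-2.81  0.59  0.06] turn cw -9.1 yaw 53.9 t 3.65 F [-3.2 -2.7  3.2]
[-0.52761925  0.69268563  0.03396605]
```

```bash
for k in 1 2 3; do python3 -m pendant '[[[0.026,0.15,0],3]]' | grep -E "force: \[|rot"; done; python3 -m pendant '[[[0.026,0.15,0],3]]' | grep -E "force: \[|rot"
python3 -c "
from m import *
togo(.5393,-.1634,.083,63)
im,i=cap('top','t1.png')
for r in nut(im,i,np.array([.5393,-.1634])): print(r)"
```

```text
tcp_rot: [1.048, 2.961, -0.003]
force: [-8.1, -5.5, 7.2]
tcp_rot: [-1.128, -2.932, 0.003]
force: [-9.9, -6.2, 6.7]
tcp_rot: [-1.204, -2.901, 0.002]
force: [-9.7, -5.6, 7.5]
tcp_rot: [-1.28, -2.868, 0.002]
force: [-9.8, -4.7, 6.6]
units [-2.81  0.6   0.05] turn cw -21.1 yaw 41.9 t 4.05 F [-9.8 -4.7  6.6]
(np.int32(49), np.float64(0.12048325698563009), np.float64(13.304295420902566), array([325.7, 153.9]))
(np.int32(268), np.float64(0.13469976140699091), np.float64(-90.74069305177204), array([395.7, 201. ]))
(np.int32(60), np.float64(0.11749340633484977), np.float64(-107.29992167341508), array([387.2, 215. ]))
```

```bash
cat > f.py <<'E'
from h import *
s=ctrl.read_state(); R=Ro.from_rotvec(s['tcp_rot']).as_matrix()
print('t %.2f yaw %.1f tang %.1f rad %.1f z %.1f  C in tool'%(s['clock'],np.degrees(np.arctan2(R[1,1],R[0,1])),s['force']@R[:,1],s['force']@R[:,0],s['force'][2]), (R.T@(np.array([.5393,-.1634,.085])-s['tool_pos'])*1000).round(1))
E
python3 -m pendant '[[[0.026,0.15,0],3],[[0.026,0.15,0],3],[[0.026,0.15,0],3]]' >/dev/null; python3 f.py
python3 -m pendant '[[[0.026,0.15,0],3],[[0.026,0.15,0],3]]' >/dev/null; python3 f.py
python3 -m pendant '[[[0.026,0.15,0],3],[[0.026,0.15,0],3]]' >/dev/null; python3 f.py
python3 -m pendant '[[[0.026,0.15,0],3],[[0.026,0.15,0],3]]' >/dev/null; python3 f.py
python3 -m pendant '[[[0.026,0.15,0],3],[[0.026,0.15,0],3]]' >/dev/null; python3 f.py
```

```text
t 4.40 yaw 32.9 tang -9.8 rad 4.0 z 6.7  C in tool [-84.6  17.9  -0.7]
t 4.60 yaw 26.9 tang -10.7 rad 3.0 z 6.3  C in tool [-84.8  17.8  -0.8]
t 4.80 yaw 20.9 tang -10.8 rad 4.5 z 6.6  C in tool [-84.9  17.7  -0.8]
t 5.00 yaw 14.9 tang -10.9 rad 4.5 z 6.9  C in tool [-85.   17.7  -0.9]
t 5.20 yaw 8.9 tang -10.6 rad 4.8 z 6.3  C in tool [-85.2  17.6  -0.9]
```

```bash
python3 -m pendant '[[[0.026,0.15,0],3],[[0.026,0.15,0],3]]' >/dev/null; python3 f.py
python3 -m pendant '[[[0.026,0.15,0],3],[[0.026,0.15,0],3]]' >/dev/null; python3 f.py
python3 -m pendant '[[[0.026,0.15,0],3],[[0.026,0.15,0],3]]' >/dev/null; python3 f.py
python3 -m pendant '[[[0.026,0.15,0],3],[[0.026,0.15,0],3]]' >/dev/null; python3 f.py
python3 -c "
from m import *
im,i=cap('top','t2.png')
for r in nut(im,i,np.array([.5393,-.1634])): print(r)"
```

```text
t 5.40 yaw 2.9 tang -11.3 rad 5.7 z 6.3  C in tool [-85.5  17.6  -1. ]
t 5.60 yaw -3.1 tang -10.7 rad 6.2 z 5.5  C in tool [-85.6  17.5  -0.9]
t 5.80 yaw -9.1 tang -16.4 rad 5.6 z 11.1  C in tool [-85.8  17.8  -1. ]
t 6.00 yaw -15.0 tang -17.0 rad 5.9 z 9.0  C in tool [-86.   18.1  -1.1]
(np.int32(243), np.float64(0.13485021629930277), np.float64(-88.88932288686611), array([395.7, 199.2]))
(np.int32(41), np.float64(0.11941775613994977), np.float64(-43.706790430543585), array([371.7, 165.5]))
```

Run:
```python
from h import *
from scipy.optimize import least_squares
i=ctrl.camera_info('top')
P=np.array([onz(i,*p,.102)[:2] for p in [(309.9,161.3),(318.8,245.6),(388.3,197.5),(325.7,153.9),(387.2,215.0),(371.7,165.5)]])
r=least_squares(lambda c:np.hypot(*(P-c).T)-.118,[.539,-.163]); C=r.x; print('C',C,r.fun.round(4))
print('ang',np.degrees(np.arctan2(*(P-C).T[::-1])).round(1))
for n,c in [('top0','top'),('t1','top'),('t2','top'),('side0','side')]:
    im=cv2.imread(f'pics/{n}.png')[:,:,::-1].astype(float); i=ctrl.camera_info(c)
    u,v=proj(i,[C[0],C[1],.165]).astype(int); w=13
    s=im[v-w:v+w+1,u-w:u+w+1]; red=np.clip(s[...,0]-np.maximum(s[...,1],s[...,2])*1.6-20,0,None)
    yy,xx=np.mgrid[-w:w+1,-w:w+1]; 
    red[(xx**2+yy**2)>11**2]=0
    m=red.sum(); mx,my=(red*xx).sum()/m,(red*yy).sum()/m
    cov=np.cov(np.vstack([xx.ravel(),yy.ravel()]),aweights=red.ravel()); e,V=np.linalg.eigh(cov); d=V[:,1]*6
    a=onz(i,u+mx-d[0],v+my-d[1],.165);b=onz(i,u+mx+d[0],v+my+d[1],.165);q=a-b
    print(n,m.round(),e.round(2),np.degrees(np.arctan2(q[1],q[0]))%180,((a+b)/2)[:2])
```

```text
C [ 0.54109331 -0.16297286] [0.0003 0.0013 0.0001 0.0007 0.0005 0.0005]
ang [  34.3  153.5  -87.4   13.3 -108.1  -44.5]
top0 1476.0 [ 0.12 26.82] 97.74348593463309 [ 0.5405253  -0.16279407]
t1 1562.0 [ 0.11 29.09] 97.7174706416628 [ 0.54065661 -0.16339923]<stdin>:13: RuntimeWarning: invalid value encountered in scalar divide
Traceback (most recent call last):
ZeroDivisionError: Weights sum to zero, can't be normalized
```

```bash
python3 -m pendant '[[[0.026,0.15,0],3],[[0.026,0.15,0],3],[[0.009,0.05,0],1],[[0,0,0],0],[[0,0,0],0],[[0,0,0],0]]' >/dev/null; python3 f.py
python3 -m pendant '[[[0,-0.4,0],0],[[0,-0.8,0],0],[[0,0,-0.9],0],[[0,0,-0.9],0],[[0,0,-0.9],0],[[0,0,-0.9],0],[[0,0,-0.9],0]]'
python3 -m pendant '[[[0,-1,0],0],[[0,-1,0],0],[[0,-1,0],0],[[0,-1,0],0],[[0,-1,0],0],[[0,0,0],0],[[0,0,0],0]]'
python3 -c "
from m import *
im,i=cap('top','t3.png')
for r in nut(im,i,np.array([.5409,-.163])): print(r)
a=im[130:250,285:405]; b=cv2.resize(a,None,fx=5,fy=5,interpolation=cv2.INTER_CUBIC); cv2.imwrite('pics/t3c.png',b[:,:,::-1])"
```

```text
t 6.65 yaw -21.9 tang -13.8 rad 6.4 z 5.5  C in tool [-86.1  17.7  -1. ]
clock: 7.35
tool_pos: [0.5227, -0.0649, 0.2207]
tcp_rot: [2.603, 1.757, 0.001]
force: [-0.5, 0.0, -0.3]
grip_width: 0.0004
gripper_force: 0.0
clock: 8.05
tool_pos: [0.3841, -0.0089, 0.2196]
tcp_rot: [2.602, 1.757, 0.003]
force: [-0.5, 0.1, -0.6]
grip_width: 0.0004
gripper_force: 0.0
(np.int32(259), np.float64(0.13538478933040793), np.float64(-89.49091578290358), array([395.7, 199.1]))
(np.int32(43), np.float64(0.11828681950658132), np.float64(-51.75348989150093), array([376.1, 170. ]))
(np.int32(56), np.float64(0.11916310016064623), np.float64(69.06726758645074), array([292.3, 183.9]))
(np.int32(65), np.float64(0.11891108890672188), np.float64(-172.29127588891427), array([348.4, 250. ]))
```

View pics/t3c.png

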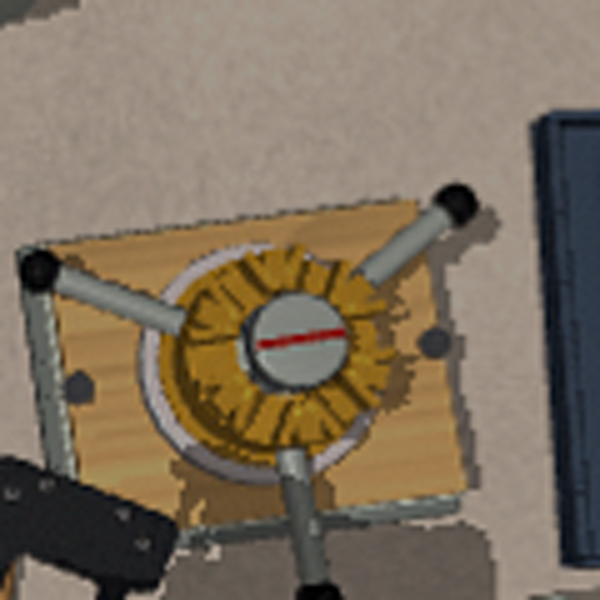

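Crown view: the balls read 68.3° phase, so one channel is at 98.3° against the red line at 97.7°: aligned within about 1° and bearing. Now to the pin.

```bash
python3 -m pendant '[[[0,0,0],-8.5],[[0,0,0],-8.5],[[0,0,0],-8.5],[[0,0,0],-8.5],[[0,0,0],0]]' 70 20
python3 -c "
from h import *
togo(.5447,.2721,.16,12.3)"
```

```text
clock: 8.6
tool_pos: [0.3843, -0.0092, 0.2186]
tcp_rot: [-1.974, -2.444, 0.0]
force: [-0.4, -1.3, -0.6]
grip_width: 0.0372
gripper_force: 0.0
units [8.04 7.2  1.95] turn cw -0.1 yaw 12.2 t 8.6 F [-0.4 -1.3 -0.6]
```

```bash
python3 -m pendant '[[[0.8,0.72,0],0],[[0.8,0.72,0],0],[[0.8,0.72,0],0],[[0.8,0.72,0],0],[[0.8,0.72,0],0],[[0.8,0.72,0],0],[[0.8,0.72,0],0],[[0.8,0.72,0],0],[[0.8,0.72,0.6],0],[[0.8,0.72,0.6],0],[[0,0,0.6],0],[[0,0,0],0]]'
python3 - <<'E'
from h import *
togo(.5447,.2721,.16,12.3)
im,i=cap('wrist','w2.png'); hsv=cv2.cvtColor(im.copy(),cv2.COLOR_RGB2HSV)
red=((hsv[...,0]<8)|(hsv[...,0]>172))&(hsv[...,1]>150)&(hsv[...,2]>60)
n,l,s,c=cv2.connectedComponentsWithStats(red.astype(np.uint8))
for k in range(1,n):
    if s[k,4]>60:
        cn=max(cv2.findContours((l==k).astype(np.uint8),0,2)[0],key=len); print(s[k],onz(i,*c[k],.055),cv2.minAreaRect(cn))
E
```

```text
clock: 9.8
tool_pos: [0.5443, 0.2708, 0.1613]
tcp_rot: [-1.979, -2.436, 0.007]
force: [-0.9, -0.6, -0.5]
grip_width: 0.0696
gripper_force: 0.0
units [0.04 0.02 0.04] turn cw -0.5 yaw 11.8 t 9.8 F [-0.9 -0.6 -0.5]
[185  88  29  31 502] [0.48213318 0.32964954 0.055     ] ((198.42306518554688, 102.88460540771484), (27.457656860351562, 18.582454681396484), 56.30992889404297)
[ 242  161   32   48 1436] [0.54615432 0.27023629 0.055     ] ((257.5, 184.5), (47.0, 31.0), 90.0)
```

View pics/w2.png

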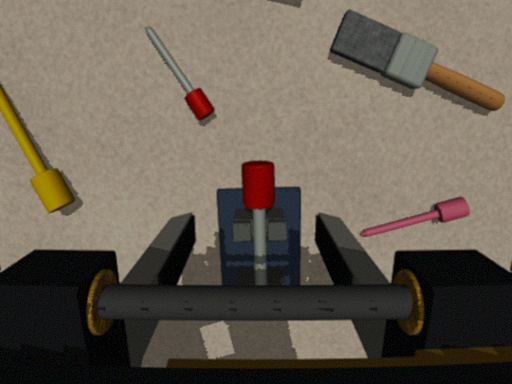

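Wrist view: the red handle at (257,184) is centred between the fingers, and the shank runs straight down the picture along the tool's axis. Descending to grip.

```bash
python3 -m pendant '[[[0,0.05,0.8],0],[[0,0,0.8],0],[[0,0,0.8],0],[[0,0,0.8],0],[[0,0,0.7],0],[[0,0,0.4],0],[[0,0,0],0]]'
python3 -m pendant '[[[0,0,0],0],[[0,0,0],0],[[0,0,0],0],[[0,0,0],0],[[0,0,0],0],[[0,0,0],0],[[0,0,0],0]]' 20 45
python3 -m pendant '[[[0,0,-0.5],0],[[0,0,-0.8],0],[[0,0,-0.8],0],[[0,0,-0.8],0],[[0,0,-0.8],0],[[0,0,0],0],[[0,0,0],0]]'
python3 -c "
from h import *
cap('side','s2.png')"
```

```text
clock: 10.55
tool_pos: [0.5463, 0.2706, 0.0352]
tcp_rot: [-1.978, -2.44, 0.002]
force: [-0.2, 0.7, -0.3]
grip_width: 0.0701
gripper_force: 0.0
clock: 11.25
tool_pos: [0.5464, 0.2711, 0.0358]
tcp_rot: [1.976, 2.442, 0.0]
force: [0.4, -0.2, 0.9]
grip_width: 0.0296
gripper_force: 44.9
clock: 11.95
tool_pos: [0.5463, 0.271, 0.1467]
tcp_rot: [1.976, 2.442, 0.001]
force: [0.1, -0.8, -2.6]
grip_width: 0.0292
gripper_force: 44.9
```

View pics/s2.png

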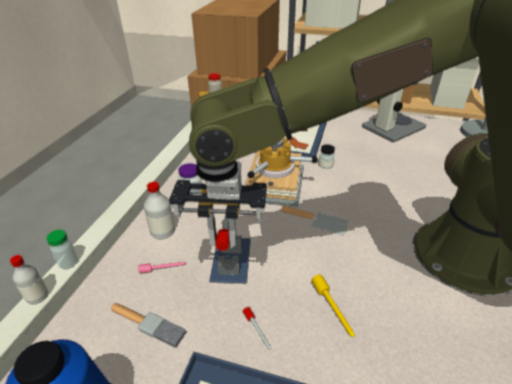

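The side view shows the red handle held between the fingers at (223,240), the shank clear of the rest. Moving to the start of the insertion line.

```bash
python3 -m pendant '[[[0,0,0],4.5],[[0,0,0],0]]' >/dev/null
python3 -c "
from h import *
togo(.514,.0352,.1228,7.7)"
```

```text
units [-7.65 -2.07  0.76] turn cw -0.3 yaw 7.4 t 12.2 F [ 0.3 -0.8 -1.8]
```

```bash
python3 -m pendant '[[[-0.7,-0.19,0],0],[[-0.7,-0.19,0],0],[[-0.7,-0.19,0],0],[[-0.7,-0.19,0],0],[[-0.7,-0.19,0],0],[[-0.7,-0.19,0],0],[[-0.7,-0.19,0],0],[[-0.7,-0.19,0],0],[[-0.7,-0.19,0],0],[[-0.7,-0.19,0],0],[[-0.65,-0.17,0.4],-0.3],[[0,0,0.36],0]]' >/dev/null
python3 -m pendant '[[[0,0,0],0],[[0,0,0],0]]'
python3 - <<'E'
from h import *
togo(.514,.0352,.1228,7.7)
T,i=cap('top','t4.png'); S,j=cap('side','s4.png')
C=np.array([.5408,-.163]); d=np.array([-.134,.991])
for z in (.137,):
    for r in (.065,.196): P=[*(C+d*r),z]; print('pred r',r,'top',proj(i,P),'side',proj(j,P))
a=cv2.resize(T[140:260,240:390],(640,512),interpolation=cv2.INTER_CUBIC)[:300]
a=cv2.resize(T[150:250,250:380],(520,400),interpolation=cv2.INTER_CUBIC)
u,v=proj(j,[*(C+d*.1),.137]).astype(int)
b=cv2.resize(S[v-60:v+60,u-40:u+30],(280,480),interpolation=cv2.INTER_CUBIC); print('side crop origin',u-40,v-60,'x4; top crop origin 250,150 x4')
o=np.zeros((480,800,3),np.uint8); o[:400,:520]=a; o[:480,520:]=b; cv2.imwrite('pics/c4.png',o[:,:,::-1])
E
```

```text
clock: 13.6
tool_pos: [0.5148, 0.0361, 0.1236]
tcp_rot: [-2.063, -2.369, 0.001]
force: [-0.3, 0.7, -2.0]
grip_width: 0.0292
gripper_force: 44.9
units [-0.03 -0.03  0.03] turn cw 0.2 yaw 7.9 t 13.6 F [-0.3  0.7 -2. ]
pred r 0.065 top [314.65987053 202.86487739] side [272.3145881  157.96849133]
pred r 0.196 top [258.70924456 211.35007535] side [266.49597154 184.85043701]
side crop origin 230 104 x4; top crop origin 250,150 x4
```

View pics/c4.png

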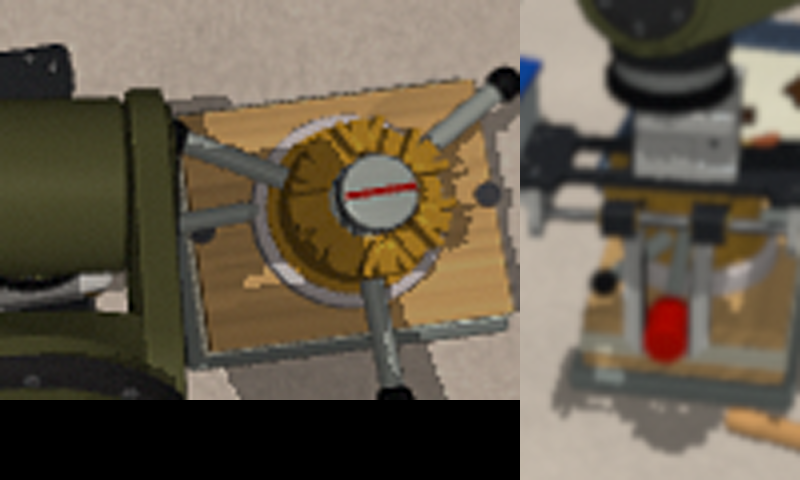

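Top crop: the shank runs from (185,220) to its tip at (255,211), picture pixel (313.8,202.8). The predicted tip is (314.7,202.9), so it is on line. Inserting slowly.

```bash
python3 -m pendant '[[[-0.2,-0.03,0.02],0.2],[[-0.2,0,0],0],[[-0.2,0,0],0],[[-0.2,0,0],0],[[-0.2,0,0],0],[[-0.2,0,0],0],[[-0.2,0,0],0],[[-0.2,0,0],0]]' >/dev/null; python3 f.py
python3 -m pendant '[[[-0.2,0,0],0],[[-0.2,0,0],0],[[-0.2,0,0],0],[[-0.2,0,0],0]]' >/dev/null; python3 f.py
```

```text
t 14.50 yaw 7.6 tang -0.0 rad 0.4 z -0.9  C in tool [-151.8   -1.3   38.2]
t 14.90 yaw 7.6 tang 0.4 rad -0.4 z -1.4  C in tool [-127.8   -1.3   38.2]
```

```bash
python3 -m pendant '[[[-0.2,0,0],0],[[-0.2,0,0],0],[[-0.2,0,0],0],[[-0.2,0,0],0],[[-0.2,0,0],0]]' >/dev/null; python3 f.py
python3 -m pendant '[[[-0.2,0,0],0],[[-0.2,0,0],0],[[-0.2,0,0],0],[[-0.15,0,0],0]]' >/dev/null; python3 f.py
python3 -m pendant '[[[-0.06,0,0],0],[[-0.06,0,0],0]]' >/dev/null; python3 f.py
```

```text
t 15.40 yaw 7.6 tang 0.0 rad 0.3 z -1.6  C in tool [-97.8  -1.3  38.3]
t 15.80 yaw 7.6 tang 1.2 rad 0.3 z -1.9  C in tool [-75.3  -1.3  38.2]
t 16.00 yaw 7.6 tang -0.6 rad -0.1 z -1.4  C in tool [-72.1  -1.3  38.2]
```

```bash
for k in 1 2 3 4; do python3 -m pendant '[[[-0.05,0,0],0]]' >/dev/null; python3 f.py; done
```

```text
t 16.10 yaw 7.6 tang 0.0 rad 0.2 z -1.6  C in tool [-70.7  -1.3  38.2]
t 16.20 yaw 7.6 tang 1.3 rad 0.2 z -2.3  C in tool [-69.3  -1.3  38.3]
t 16.30 yaw 7.6 tang -0.1 rad 0.5 z -1.4  C in tool [-67.7  -1.3  38.3]
t 16.40 yaw 7.6 tang -0.3 rad 12.3 z 1.5  C in tool [-66.6  -1.3  38.2]
```

Contact at 66.6 mm, as expected. Releasing and backing off upwards.

```bash
python3 -m pendant '[[[0,0,0],0],[[0,0,0],0],[[0,0,0],0],[[0,0,0],0],[[0,0,0],0],[[0,0,0],0]]' 60 20 | grep -E "force|width"
python3 -m pendant '[[[0,0,-0.5],0],[[0,0,-0.8],0],[[0,0,-0.8],0],[[0,0,-0.8],0],[[0,0,-0.8],0],[[0.5,0,-0.8],0],[[0.9,0,0],0],[[0.9,0,0],0],[[0.9,0,0],0],[[0.9,0,0],0],[[0.9,0,0],0],[[0.9,0,0],0]]' >/dev/null
python3 -m pendant '[[[0.9,0,0],0],[[0.9,0,0],0],[[0.9,0,0],0],[[0.9,0,0],0],[[0.5,0,0],0],[[0,0,0],0],[[0,0,0],0]]' | grep -E "force|pos"
python3 - <<'E'
from m import *
T,i=cap('top','t5.png'); S,j=cap('side','s5.png'); C=np.array([.5408,-.163])
for r in nut(T,i,C): print(r)
d=np.array([-.134,.991])
hsv=cv2.cvtColor(T.copy(),cv2.COLOR_RGB2HSV)
red=((hsv[...,0]<8)|(hsv[...,0]>172))&(hsv[...,1]>150)&(hsv[...,2]>60)
n,l,s,c=cv2.connectedComponentsWithStats(red.astype(np.uint8))
for k in range(1,n):
    if s[k,4]>40:
        p=onz(i,*c[k],.14)[:2]-C
        if np.hypot(*p)<.15: print('handle r',np.hypot(*p),np.degrees(np.arctan2(p[1],p[0])))
print('tip pred',proj(i,[*(C-d*.069),.135]))
a=cv2.resize(T[150:250,270:400],(520,400),interpolation=cv2.INTER_CUBIC)
u,v=proj(j,[*C,.137]).astype(int); b=cv2.resize(S[v-50:v+50,u-35:u+35],(280,400),interpolation=cv2.INTER_CUBIC)
cv2.imwrite('pics/c5.png',np.hstack([a,b])[:,:,::-1])
E
```

```text
force: [-1.0, -1.1, -0.5]
grip_width: 0.0602
gripper_force: 0.0
tool_pos: [0.4921, 0.1992, 0.2582]
force: [0.8, -0.1, 0.6]
gripper_force: 0.0
(np.int32(235), np.float64(0.13516454296392005), np.float64(-89.85822850256652), array([395.7, 199.5]))
(np.int32(42), np.float64(0.11821177389445489), np.float64(-51.625739398746), array([376., 170.]))
(np.int32(56), np.float64(0.11921060087583057), np.float64(69.06935497261095), array([292.3, 184. ]))
(np.int32(54), np.float64(0.11927377854247999), np.float64(-172.1591316041564), array([348.5, 250.1]))
handle r 0.0675384947078228 99.60864392687704
tip pred [371.55162008 194.34634775]
```

View pics/c5.png

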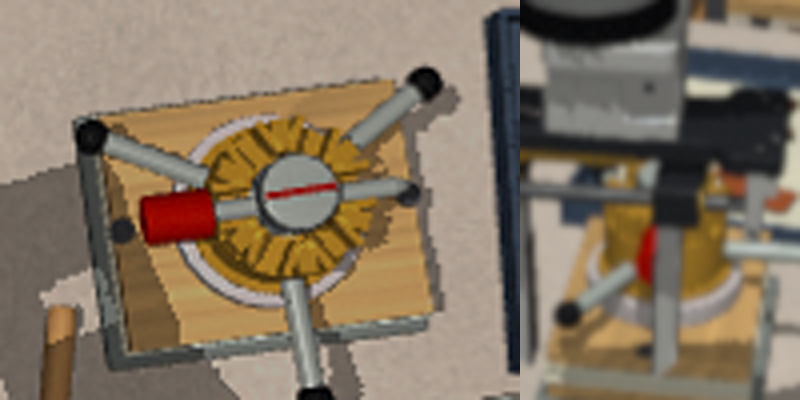

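The top crop shows the handle against the nut at (178,217), 67.5 mm from the axis. The shank comes out the other side with its tip at (410,188). The slot is in line and the gripper is clear.

```bash
python3 -c "
from plant import ctrl
print(ctrl.job_done())"
```

```text
the job is handed in; nothing more can be done
None
```

The nut is tightened until it bears, with a slot within about 1° of the cross hole; the red-handled pin is right through with its handle against the nut and released, and the job was handed in at about 18.5 s, though the hand-in returned no verdict.

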